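# Balance a fully loaded centrifuge rotor by exchanging vials

### The arm

A 6-joint arm with a two-finger parallel gripper is mounted at the origin on the work surface; the furniture and walls round the work are solid. World frame = base frame: x ahead of the robot, y to its left, z up, the work surface at z = 0. Lengths are in m, angles in rad, forces in N, time in s.
With the tool pointing down it reaches from about 0.35 to 0.85 m from the base axis. Payload 8.1 kg.
Tool frame: the origin (TCP) lies midway between the tips of the shut fingers; the grasp point (between the pads) lies 19 mm behind it (robot.grip_point_offset is the distance from the TCP to the grasp point, in m); z points along the fingers, y is the line along which they close (so a half turn about z gives the same grasp; the last joint's range is limited). The gripper opens to 93 mm and grips with 3 to 60 N. Pads are 15 mm wide; open, the fingers measure 128 mm over their backs; the gripper's body (75 mm by 188 mm) begins 65 mm behind the grasp point.
Start: joints at [1.073, 0.13, 1.488, -0, 1.523, -0.085], TCP at [0.241, 0.55, 0.219] pointing down, gripper open.
Joint ranges: [-2.96, 2.96], [-0.89, 2.26], [0.02, 2.5], [-1.34, 4.48], [0, 2.73], [-2.66, 2.66]. Speed limits (rad/s): [2.39, 2.39, 2.79, 3.14, 3.14, 3.14].

### API

Orientations are given as a rotation vector (axis times angle).
In Python, from plant import robot, read_camera, job gives the robot as it stands.
- The arm moves only by the shell command python3 -m inch 'ROWS' [FORCE]. ROWS is JSON, one flat list of numbers, 5 for each row, row after row: the shift along the world's x, y, z in mm, then the turn about the world's z in degrees, then the opening in per cent of the stroke, from 0 (shut) to 100 (fully open). In form: [dx, dy, dz, yaw, hand, dx, dy, dz, yaw, hand, ...]. A call has 1 to 10 rows; each row is the pose to reach, as a shift and turn from the pose commanded when the call began; what a row does not reach only later rows make up. A row lasts 1/12 s, in which the tool goes at most 41.7 mm and 7.16 degrees, less where a joint would pass 70% of its speed; a pose out of reach is approached as far as the arm can. A call with a gripper value outside its range is refused whole. The fingers move at their own pace and stop on an object; FORCE is the grip in N (left out, the last holds). Time passes only in rows, so rows that repeat a pose let the fingers close. It gives the time, the measured TCP pose, the force, the opening and the grip force at its end, in the units of the state.
- robot.read_state(): the state, without advancing time (a new reading comes with each control period).
- read_camera(name): name is "side" or "top"; returns a dict with "image" (384x512x3 uint8, blue, green, red), "K" (3x3 intrinsics, pixels), "extrinsics" (4x4, takes a point from world to camera coordinates). Camera axes: x right, y down, z forward; pixel columns grow to the right and rows downward; lengths in m; the calibration is good to about 2 mm. A picture is of the moment at which its call begins. There is no depth.
- job.close_job(): hands the job in; it is judged then, once.
The state is a dict: "t": time; "q": joint angles; "dq": joint speeds; "joint_torque": joint torques, N m; "tool_pos": TCP position; "orientation": TCP orientation; "force": force on the tool from outside, world axes, zero at the start; "wrist_torque": the same for the moment, N m; "opening": finger opening in m; "gripper_force": force on a finger pad.
Only numpy, scipy, OpenCV 4.12 (cv2) and the standard library are available. Lean on these libraries where they do the work, as an engineer would, in place of code of your own. Each camera call takes 0.05 s, during which the arm holds its last target. There are 200 camera calls.

### The job

The centrifuge rotor is loaded but out of balance: rearrange the vials, parking one in the empty spare bucket on the way, until every vial stands straight across the rotor from the one that looks like it (black cap facing black cap, white facing white, blue facing blue). Finish with all six standing upright on the floors of the six rotor buckets and the spare bucket empty; tip no vial over, and leave the timer and the petri dish where they are.

Things in the scene. Friction and masses are not known exactly. Their poses are not given: they have to be found in the camera images.
- black_1_mid (a point): centre (half-way up) of a small amber glass sample vial with a black screw cap, one of two alike; 58 mm tall, body 28 mm across, cap 21 mm across, fixed on, from 47 mm above the underside to the top. Starts upright in a rotor bucket; z axis up. In a bucket grip its upper half, fingertips above the rim (24 mm above its underside).
- black_2_mid (a point): centre (half-way up) of a small amber glass sample vial with a black screw cap, one of two alike; 58 mm tall, body 28 mm across, cap 21 mm across, fixed on, from 47 mm above the underside to the top. Starts upright in a rotor bucket; z axis up. In a bucket grip its upper half, fingertips above the rim (24 mm above its underside).
- blue_1_mid (a point): centre (half-way up) of a larger amber glass sample vial with a blue screw cap, one of two alike; 72 mm tall, body 36 mm across, cap 26 mm across, fixed on, from 58 mm above the underside to the top. Starts upright in a rotor bucket; z axis up. In a bucket grip its upper half, fingertips above the rim (24 mm above its underside).
- blue_2_mid (a point): centre (half-way up) of a larger amber glass sample vial with a blue screw cap, one of two alike; 72 mm tall, body 36 mm across, cap 26 mm across, fixed on, from 58 mm above the underside to the top. Starts upright in a rotor bucket; z axis up. In a bucket grip its upper half, fingertips above the rim (24 mm above its underside).
- white_1_mid (a point): centre (half-way up) of a small white sample vial with a white screw cap, one of two alike; 60 mm tall, body 28 mm across, cap 21 mm across, fixed on, from 48 mm above the underside to the top. Starts upright in a rotor bucket; z axis up. In a bucket grip its upper half, fingertips above the rim (24 mm above its underside).
- white_2_mid (a point): centre (half-way up) of a small white sample vial with a white screw cap, one of two alike; 60 mm tall, body 28 mm across, cap 21 mm across, fixed on, from 48 mm above the underside to the top. Starts upright in a rotor bucket; z axis up. In a bucket grip its upper half, fingertips above the rim (24 mm above its underside).
- rotor: grey six-place centrifuge rotor, fixed on the bench; does not turn. Origin on its axis at bench height, z up. Six open aluminium buckets, centres on a circle of radius 80 mm at 0, 60 .. 300 degrees from its x axis (neighbours 80 mm apart), each holding a vial at first. Bucket: bore 46 mm, mouth flared to 54 mm, outside 61 mm; flat floor 30 mm, rim 54 mm above the bench. Arms between them 46 mm, centre nut 70 mm high.
- spare_bucket: spare bucket of the same kind, standing empty on a black rubber foot (72 mm across), fixed on the bench beside the rotor. Origin on its axis at bench height, z up. Bore 46 mm, flaring to 54 mm at the mouth; flat floor 12 mm and rim 36 mm above the bench.
- bench_timer: bystander: white digital bench timer, 62 x 66 x 18 mm, loose on the bench; origin at the centre of its underside
- petri_dish: bystander: clear covered petri dish, 60 mm across, 15 mm high, loose on the bench; origin at the centre of its underside
There are look-alikes about, which are no part of the job. Leave any yellow look-alike of the part that bears black_1_mid alone. Leave any pink look-alike of the part that bears black_2_mid alone.

How it is judged:
On the way:
1. a vial stands in the spare bucket (((horizontal distance between black_1_mid and spare_bucket below 0.014 m and height (world z) of black_1_mid below 0.047 m and angle between black_1_mid's own z axis and vertical below 0.15 rad) or (horizontal distance between black_2_mid and spare_bucket below 0.014 m and height (world z) of black_2_mid below 0.047 m and angle between black_2_mid's own z axis and vertical below 0.15 rad) or (horizontal distance between blue_1_mid and spare_bucket below 0.014 m and height (world z) of blue_1_mid below 0.054 m and angle between blue_1_mid's own z axis and vertical below 0.15 rad) or (horizontal distance between blue_2_mid and spare_bucket below 0.014 m and height (world z) of blue_2_mid below 0.054 m and angle between blue_2_mid's own z axis and vertical below 0.15 rad) or (horizontal distance between white_1_mid and spare_bucket below 0.014 m and height (world z) of white_1_mid below 0.048 m and angle between white_1_mid's own z axis and vertical below 0.15 rad) or (horizontal distance between white_2_mid and spare_bucket below 0.014 m and height (world z) of white_2_mid below 0.048 m and angle between white_2_mid's own z axis and vertical below 0.15 rad))), for 0.2 s.
At the end, for the whole second after the job is handed in: All six vials stand in rotor buckets, on the bucket floor (to 6 mm) and upright (within 0.15 rad), and the two vials of each kind are in buckets straight across from one another; the spare bucket is therefore empty (z of black_1_mid in the frame of rotor between 0.053 and 0.065 m and horizontal distance between black_1_mid and rotor between 0.066 and 0.094 m and angle between each of black_1_mid, black_2_mid, blue_1_mid, blue_2_mid, white_1_mid, white_2_mid's own z axis and vertical below 0.15 rad and z of black_2_mid in the frame of rotor between 0.053 and 0.065 m and horizontal distance between black_2_mid and rotor between 0.066 and 0.094 m and z of blue_1_mid in the frame of rotor between 0.06 and 0.072 m and horizontal distance between blue_1_mid and rotor between 0.066 and 0.094 m and z of blue_2_mid in the frame of rotor between 0.06 and 0.072 m and horizontal distance between blue_2_mid and rotor between 0.066 and 0.094 m and z of white_1_mid in the frame of rotor between 0.054 and 0.066 m and horizontal distance between white_1_mid and rotor between 0.066 and 0.094 m and z of white_2_mid in the frame of rotor between 0.054 and 0.066 m and horizontal distance between white_2_mid and rotor between 0.066 and 0.094 m and ((x of black_1_mid in the frame of rotor above 0.058 m and x of black_2_mid in the frame of rotor below -0.058 m) or (x of black_1_mid in the frame of rotor above 0 m and y of black_1_mid in the frame of rotor above 0.04 m and x of black_2_mid in the frame of rotor below 0 m and y of black_2_mid in the frame of rotor below -0.04 m) or (x of black_1_mid in the frame of rotor below 0 m and y of black_1_mid in the frame of rotor above 0.04 m and x of black_2_mid in the frame of rotor above 0 m and y of black_2_mid in the frame of rotor below -0.04 m) or (x of black_1_mid in the frame of rotor below -0.058 m and x of black_2_mid in the frame of rotor above 0.058 m) or (x of black_1_mid in the frame of rotor below 0 m and y of black_1_mid in the frame of rotor below -0.04 m and x of black_2_mid in the frame of rotor above 0 m and y of black_2_mid in the frame of rotor above 0.04 m) or (x of black_1_mid in the frame of rotor above 0 m and y of black_1_mid in the frame of rotor below -0.04 m and x of black_2_mid in the frame of rotor below 0 m and y of black_2_mid in the frame of rotor above 0.04 m)) and ((x of blue_1_mid in the frame of rotor above 0.058 m and x of blue_2_mid in the frame of rotor below -0.058 m) or (x of blue_1_mid in the frame of rotor above 0 m and y of blue_1_mid in the frame of rotor above 0.04 m and x of blue_2_mid in the frame of rotor below 0 m and y of blue_2_mid in the frame of rotor below -0.04 m) or (x of blue_1_mid in the frame of rotor below 0 m and y of blue_1_mid in the frame of rotor above 0.04 m and x of blue_2_mid in the frame of rotor above 0 m and y of blue_2_mid in the frame of rotor below -0.04 m) or (x of blue_1_mid in the frame of rotor below -0.058 m and x of blue_2_mid in the frame of rotor above 0.058 m) or (x of blue_1_mid in the frame of rotor below 0 m and y of blue_1_mid in the frame of rotor below -0.04 m and x of blue_2_mid in the frame of rotor above 0 m and y of blue_2_mid in the frame of rotor above 0.04 m) or (x of blue_1_mid in the frame of rotor above 0 m and y of blue_1_mid in the frame of rotor below -0.04 m and x of blue_2_mid in the frame of rotor below 0 m and y of blue_2_mid in the frame of rotor above 0.04 m)) and ((x of white_1_mid in the frame of rotor above 0.058 m and x of white_2_mid in the frame of rotor below -0.058 m) or (x of white_1_mid in the frame of rotor above 0 m and y of white_1_mid in the frame of rotor above 0.04 m and x of white_2_mid in the frame of rotor below 0 m and y of white_2_mid in the frame of rotor below -0.04 m) or (x of white_1_mid in the frame of rotor below 0 m and y of white_1_mid in the frame of rotor above 0.04 m and x of white_2_mid in the frame of rotor above 0 m and y of white_2_mid in the frame of rotor below -0.04 m) or (x of white_1_mid in the frame of rotor below -0.058 m and x of white_2_mid in the frame of rotor above 0.058 m) or (x of white_1_mid in the frame of rotor below 0 m and y of white_1_mid in the frame of rotor below -0.04 m and x of white_2_mid in the frame of rotor above 0 m and y of white_2_mid in the frame of rotor above 0.04 m) or (x of white_1_mid in the frame of rotor above 0 m and y of white_1_mid in the frame of rotor below -0.04 m and x of white_2_mid in the frame of rotor below 0 m and y of white_2_mid in the frame of rotor above 0.04 m))); the robot touches nothing.
It fails at once if a vial is tipped over (leans more than 0.7 rad) (angle between any of black_1_mid, black_2_mid, blue_1_mid, blue_2_mid, white_1_mid, white_2_mid's own z axis and vertical above 0.7 rad).
It fails at once if the timer or the petri dish is pushed more than 30 mm (distance of any of bench_timer, petri_dish from where it was at the start of the episode above 0.03 m).
It also fails if it takes over 99 s, if anything falls off the work surface, if the arm or the gripper's body presses on something with over 40 N, if the wrist force passes 120 N, or if a joint passes its speed limit or range.

## Working session

There is one attempt and no reset: what is moved stays moved. The work goes in short steps, Python scripts to look and compute and a shell command to move; the robot and the scene stay as the last step left them, time stands still between calls to the robot, and variables do not carry over. Pictures are saved under pics/ and viewed, at most 14 in all, crops included, and the job is handed in when it is done.

```bash
mkdir -p pics; ls
python3 - <<'E'
from plant import robot, read_camera
import cv2,numpy as np
for n in("top","side"):
    c=read_camera(n);cv2.imwrite(f"pics/{n}0.png",c["image"]);print(n,c["K"].tolist(),np.round(c["extrinsics"],4).tolist())
print({k:np.round(v,3).tolist() for k,v in robot.read_state().items()})
E
```

```text
pics
top [[353.68644683124074, 0.0, 254.84168040980921], [0.0, 353.68644683124074, 191.8161393911893], [0.0, 0.0, 1.0]] [[0.0132, -0.9996, 0.026, -0.035], [-0.9822, -0.0178, -0.1873, 0.5537], [0.1876, -0.023, -0.982, 0.8727], [0.0, 0.0, 0.0, 1.0]]
side [[481.2546577119707, 0.0, 260.9800443420055], [0.0, 481.2546577119707, 194.24514977994903], [0.0, 0.0, 1.0]] [[-0.996, -0.089, -0.0054, 0.5495], [-0.0523, 0.6331, -0.7723, 0.0867], [0.0722, -0.7689, -0.6353, 1.1804], [0.0, 0.0, 0.0, 1.0]]
{'t': 0.1, 'q': [1.073, 0.131, 1.489, -0.0, 1.523, -0.085], 'dq': [-0.001, -0.003, -0.002, 0.001, -0.002, -0.0], 'joint_torque': [0.0, -56.134, -49.31, 0.077, 0.029, -0.0], 'tool_pos': [0.24, 0.549, 0.218], 'orientation': [-0.644, -3.074, 0.003], 'force': [0.02, -0.666, -0.437], 'wrist_torque': [-0.037, 0.05, -0.027], 'gripper_force': 0.0, 'opening': 0.093}
```

View pics/top0.png

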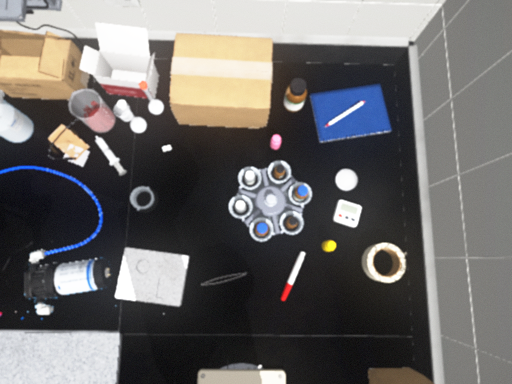

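View pics/side0.png

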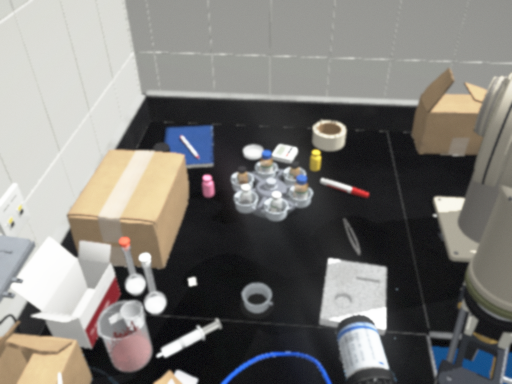

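The top view shows the rotor at about (271,202) and the spare bucket at (143,197). The timer is at (347,213) and the dish at (346,180). Look-alikes are the yellow vial at (329,246), the pink vial at (276,142) and the large bottle with a black cap at (295,95). Next is one close crop of the rotor.

```bash
cat > h.py <<'E'
import cv2,numpy as np
from plant import read_camera,robot
def P(c,p):
    E=c["extrinsics"];q=E[:3,:3]@np.array(p,float)+E[:3,3];u=c["K"]@q;return u[:2]/u[2]
def ray(c,u,z):
    E=c["extrinsics"];R=E[:3,:3];o=-R.T@E[:3,3];d=R.T@np.linalg.solve(c["K"],[u[0],u[1],1.])
    return o+d*(z-o[2])/d[2]
E
python3 - <<'E'
from h import *
a=read_camera("top");b=read_camera("side")
A=cv2.resize(a["image"][155:247,222:322],None,fx=4,fy=4,interpolation=3)
B=cv2.resize(b["image"][140:232,222:322],None,fx=4,fy=4,interpolation=3)
C=cv2.resize(a["image"][167:227,113:173],None,fx=3,fy=3,interpolation=3)
D=cv2.resize(b["image"][268:328,227:287],None,fx=3,fy=3,interpolation=3)
M=np.zeros((368+180,800,3),np.uint8);M[:368,:400]=A;M[:368,400:]=B;M[368:,:180]=C;M[368:,400:580]=D
cv2.imwrite("pics/crop1.png",M)
print("rotor",ray(a,(271,201),.07),ray(b,(268,183),.07),"spare",ray(a,(143,197),.036),ray(b,(256,292),.036))
E
```

```text
rotor [ 0.52777046 -0.0676039   0.07      ] [ 0.53820339 -0.05191383  0.07      ] spare [0.53817643 0.26787694 0.036     ] [0.53779651 0.2689022  0.036     ]
```

View pics/crop1.png

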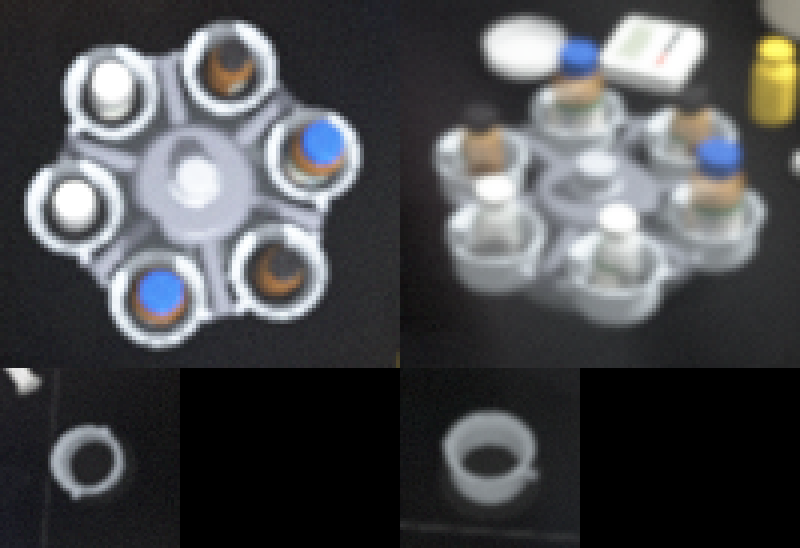

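Going clockwise from the top, the crop shows A black (230,68), B blue (313,155), C black (278,271), D blue (157,299), E white (75,206) and F white (110,93). The opposite pairs are A-D, B-E and C-F. Plan: E→spare, D→E, C→D, spare→C. That leaves black on A/D, blue on B/E and white on F/C.

```bash
cat > m.py <<'E'
from h import *
from scipy.optimize import least_squares
a=read_camera("top");b=read_camera("side")
def cap(c,u):return np.array(u)/4+(np.array([222,155]) if c is a else np.array([622-400,140]))
top=dict(A=(230,68),B=(313,155),C=(278,271),D=(157,299),E=(75,206),F=(110,93))
R={k:ray(a,cap(a,u),.054)[:2] for k,u in top.items()}
# fit centre + phase, radius fixed
ks="ABCDEF"
f=lambda p:np.concatenate([p[:2]+.08*np.array([np.cos(p[2]-i*np.pi/3),np.sin(p[2]-i*np.pi/3)])-R[k] for i,k in enumerate(ks)])
s=least_squares(f,[.53,-.06,0.]);print("fit",s.x,"resid mm",np.round(s.fun*1e3,1))
def mask(c,lo,hi):
    h=cv2.cvtColor(c["image"],cv2.COLOR_BGR2HSV);m=cv2.inRange(h,lo,hi)
    n,l,st,ce=cv2.connectedComponentsWithStats(m);return [(ce[i],st[i][4]) for i in range(1,n) if st[i][4]>15]
for c,z in((a,.1),(b,.096)):
  for u,n in mask(c,(105,150,110),(122,255,255)):
    p=ray(c,u,z)
    if np.hypot(*(p[:2]-s.x[:2]))<.12: print("blue cap",np.round(u,1),n,p)
for n,u,v in(("E",(75,202),(488-0,184)),("F",(110,74),(0,0))):
  print("white top",n,ray(a,cap(a,u),.09))
for v in((492,188),(619,215)):print("side white",ray(b,np.array([v[0]-400,v[1]])/4+[222,140],.088))
for v in((482,112),(692,98)):print("side black",ray(b,np.array([v[0]-400,v[1]])/4+[222,140],.086))
for i,k in enumerate(ks):print(k,np.round(s.x[:2]+.08*np.array([np.cos(s.x[2]-i*np.pi/3),np.sin(s.x[2]-i*np.pi/3)]),4))
E
python3 m.py
```

```text
fit [ 0.53235421 -0.06738978 -0.29190079] resid mm [ 0.4  0.5 -0.3  0.1 -0.4 -0.3  0.4 -0.3 -0.6  0.8  0.5 -0.8]
blue cap [302.  190.1] 68 [ 0.55178352 -0.14265169  0.1       ]
blue cap [261.6 227.3] 74 [ 0.45763839 -0.04289201  0.1       ]
blue cap [266.6 153.3] 37 [ 0.54916137 -0.14523761  0.096     ]
white top E [0.51181031 0.00912865 0.09      ]
white top F [ 0.59409794 -0.01133049  0.09      ]
side white [ 0.5911635  -0.00866081  0.088     ]
side white [0.51234815 0.01086059 0.088     ]
side black [ 0.60688853 -0.08849207  0.086     ]
side black [ 0.47293697 -0.11481611  0.086     ]
A [ 0.609  -0.0904]
B [ 0.5507 -0.1453]
C [ 0.4741 -0.1222]
D [ 0.4557 -0.0444]
E [0.514  0.0105]
F [ 0.5906 -0.0125]
```

```bash
python3 -m inch '[271,-540,-20,0,55,271,-540,-20,0,55,271,-540,-20,0,55,271,-540,-20,0,55,271,-540,-20,0,55,271,-540,-20,0,55,271,-540,-20,0,55,271,-540,-20,0,55,271,-540,-20,0,55,271,-540,-20,0,55]' 20
```

```text
t: 1.13
tool_pos: [0.4279, 0.1755, 0.2051]
orientation: [0.643, 3.074, 0.001]
force: [0.3, -0.2, 0.3]
opening: 0.0512
gripper_force: 0.0
```

```bash
python3 -m inch '[84,-165,-45,0,55,84,-165,-45,0,55,84,-165,-45,0,55,84,-165,-45,0,55,84,-165,-45,0,55,84,-165,-45,0,55,84,-165,-45,0,55,84,-165,-45,0,55]'
python3 - <<'E'
from h import *
a=read_camera("top");b=read_camera("side")
M=np.zeros((400,800,3),np.uint8)
M[:,:400]=cv2.resize(a["image"][150:250,222:322],(400,400));M[:,400:]=cv2.resize(b["image"][130:230,222:322],(400,400))
cv2.imwrite("pics/c2.png",M);print(robot.read_state()["tool_pos"])
E
```

```text
t: 1.8
tool_pos: [0.5113, 0.0128, 0.1599]
orientation: [-0.644, -3.074, -0.001]
force: [0.2, -0.1, -0.1]
opening: 0.0514
gripper_force: 0.0
[0.51136059 0.01346115 0.16026254]
```

View pics/c2.png

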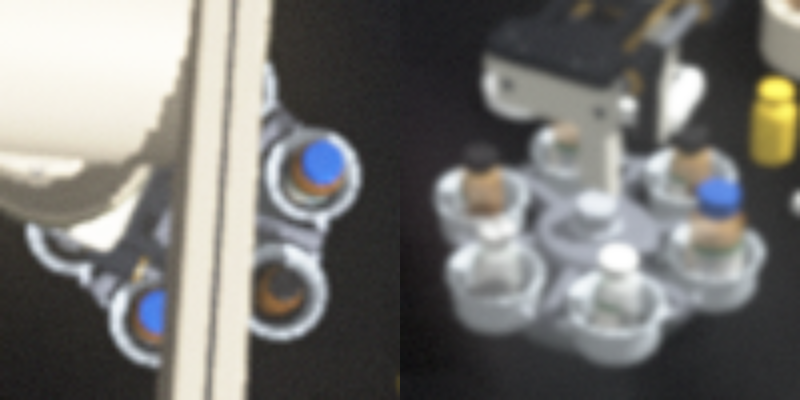

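The side view shows the open fingers straddling the axis of white vial E, with their midpoint near crop (637,160), as expected for 7 cm above the cap. Nothing is in the way, so I go down and grip.

```bash
python3 -m inch '[1,-3,-30,0,55,1,-3,-60,0,55,1,-3,-85,0,55,1,-3,-102,0,55,1,-3,-102,0,55,1,-3,-102,0,20,1,-3,-102,0,20,1,-3,-102,0,20,1,-3,-102,0,20,1,-3,-102,0,20]' 20
```

```text
t: 2.73
tool_pos: [0.513, 0.0096, 0.0587]
orientation: [0.643, 3.074, 0.0]
force: [0.1, 0.5, 3.0]
opening: 0.0269
gripper_force: 19.9
```

```bash
python3 -m inch '[0,0,20,0,20,0,0,45,0,20,4,40,55,0,20,8,80,55,0,20,12,120,55,0,20,16,160,55,0,20,20,200,55,0,20,25,240,55,0,20,25,258,50,0,20,25,258,50,0,20]'
python3 - <<'E'
from h import *
a=read_camera("top");b=read_camera("side")
M=np.zeros((400,800,3),np.uint8)
M[:,:400]=cv2.resize(a["image"][147:247,93:193],(400,400));M[:,400:]=cv2.resize(b["image"][220:320,206:306],(400,400))
cv2.imwrite("pics/c3.png",M);print(robot.read_state()["tool_pos"])
E
```

```text
t: 3.57
tool_pos: [0.5366, 0.2715, 0.1073]
orientation: [-0.638, -3.075, -0.002]
force: [-0.4, -0.6, -0.8]
opening: 0.027
gripper_force: 19.9
[0.5369369  0.26772067 0.1073936 ]
```

View pics/c3.png

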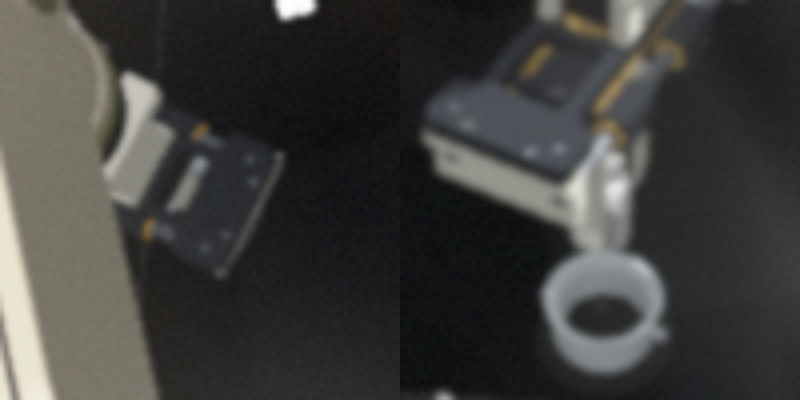

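The vial hangs upright over the spare bucket: vial column (602,250), bucket mouth (603,290). I lower it.

```bash
python3 -m inch '[1,0,-20,0,20,1,0,-40,0,20,1,0,-55,0,20,1,0,-62,0,20,1,0,-66,0,20,1,0,-66,0,20,1,0,-66,0,55,1,0,-66,0,55,1,0,-66,0,55,1,0,-66,0,55]'
```

```text
t: 4.5
tool_pos: [0.539, 0.2676, 0.0428]
orientation: [0.644, 3.074, 0.001]
force: [-0.0, 0.4, -0.6]
opening: 0.0484
gripper_force: 0.0
```

```bash
python3 -m inch '[0,0,35,0,55,0,0,75,0,55,0,0,115,0,55,-10,-40,118,0,55,-20,-80,118,0,55,-30,-120,118,0,55,-40,-160,118,0,55,-50,-200,118,0,55,-60,-240,118,0,55,-72,-280,118,0,55]'; python3 -m inch '[-10,-32,0,0,60,-10,-32,0,0,60,-10,-32,0,0,60]'
python3 - <<'E'
from h import *
a=read_camera("top");b=read_camera("side")
M=np.zeros((400,800,3),np.uint8)
M[:,:400]=cv2.resize(b["image"][130:230,222:322],(400,400));M[:,400:]=cv2.resize(b["image"][240:340,206:306],(400,400))
cv2.imwrite("pics/c4.png",M);print(robot.read_state()["tool_pos"])
E
```

```text
t: 5.33
tool_pos: [0.4661, -0.0141, 0.1605]
orientation: [0.643, 3.074, 0.0]
force: [0.4, -0.5, 0.5]
opening: 0.0507
gripper_force: 0.0
t: 5.58
tool_pos: [0.4564, -0.046, 0.1604]
orientation: [0.649, 3.073, 0.0]
force: [0.8, 0.6, 0.5]
opening: 0.0557
gripper_force: 0.0
[ 0.45686735 -0.04405423  0.16023938]
```

View pics/c4.png

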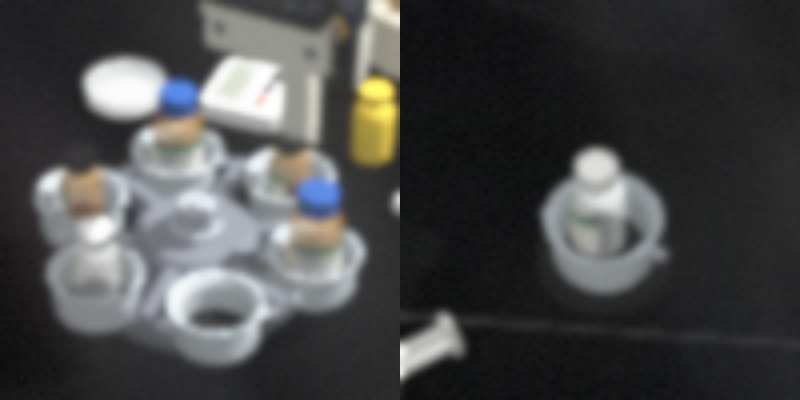

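White vial E stands upright in the spare bucket at (598,200). E's rotor bucket is empty at (215,310), and the fingers are above blue D at (320,200).

```bash
python3 -m inch '[0,0,-30,0,60,0,0,-60,0,60,0,0,-85,0,60,0,0,-101,0,60,0,0,-101,0,60,0,0,-101,0,20,0,0,-101,0,20,0,0,-101,0,20,0,0,-101,0,20,0,0,-101,0,20]' 25
```

```text
t: 6.52
tool_pos: [0.4574, -0.0443, 0.0599]
orientation: [0.643, 3.073, 0.001]
force: [0.7, 1.6, 4.0]
opening: 0.0339
gripper_force: 25.0
```

```bash
python3 -m inch '[0,0,20,0,20,0,0,45,0,20,10,10,50,0,20,25,25,50,0,20,40,40,50,0,20,52,51,50,0,20,56,55,50,0,20,56,55,50,0,20,56,55,50,0,20]'
python3 - <<'E'
from h import *
b=read_camera("side")
cv2.imwrite("pics/c5.png",cv2.resize(b["image"][130:230,222:322],(400,400)));print(robot.read_state()["tool_pos"])
E
```

```text
t: 7.27
tool_pos: [0.512, 0.0103, 0.1087]
orientation: [-0.643, -3.074, 0.001]
force: [0.1, -0.3, -0.6]
opening: 0.0338
gripper_force: 25.0
[0.51179997 0.01002205 0.10859801]
```

View pics/c5.png

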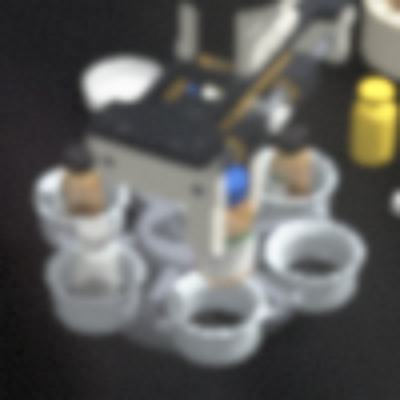

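Run:
```python
from h import *
b=read_camera("side")
for p in([.514,.0105,.054],[.514,.0105,.078],[.512,.01,.078],[.512,.01,.15]):print((P(b,p)-[222,130])*4)
m=cv2.inRange(cv2.cvtColor(b["image"],cv2.COLOR_BGR2HSV),(105,150,80),(122,255,255))[165:185,265:295];print(cv2.boundingRect(m))
```

```text
[215.47982007 297.53389134]
[216.04595173 267.30612254]
[219.41273209 266.95243095]
[221.34189247 171.31147304]
(15, 7, 3, 6)
```

```bash
python3 -m inch '[3,0,-15,0,20,3,0,-30,0,20,3,0,-40,0,20,3,0,-46,0,20,3,0,-49,0,20,3,0,-49,0,20]'
```

```text
t: 7.87
tool_pos: [0.5154, 0.01, 0.0602]
orientation: [-0.644, -3.075, 0.001]
force: [0.7, 0.2, -1.8]
opening: 0.0339
gripper_force: 25.0
```

Little contact force, and the tool is back at its original grasp height. I release, rise, and go over black vial C at (0.474,-0.120).

```bash
python3 -m inch '[0,0,-1,0,55,0,0,-1,0,55,0,0,-1,0,55,0,0,-1,0,55,0,0,30,0,55,0,0,70,0,55,0,0,95,0,55,-10,-32,100,0,55,-20,-65,100,0,55,-31,-100,100,0,55]'; python3 -m inch '[-11,-31,0,0,55,-11,-31,0,0,55,-11,-31,0,0,55]';python3 - <<'E'
from h import *
b=read_camera("side")
cv2.imwrite("pics/c6.png",cv2.resize(b["image"][130:230,222:322],(400,400)));print(robot.read_state()["tool_pos"])
print((P(b,robot.read_state()["tool_pos"])-[222,130])*4,(P(b,[.474,-.121,.088])-[222,130])*4)
E
```

```text
t: 8.7
tool_pos: [0.485, -0.09, 0.1613]
orientation: [0.64, 3.073, -0.0]
force: [0.6, -0.8, 0.2]
opening: 0.0515
gripper_force: 0.0
t: 8.95
tool_pos: [0.4731, -0.1218, 0.16]
orientation: [0.649, 3.073, 0.0]
force: [0.4, -0.6, 0.2]
opening: 0.0513
gripper_force: 0.0
[ 0.47349613 -0.12072004  0.15995774]
[296.09246868  36.61899607] [290.81416787 129.856673  ]
```

View pics/c6.png

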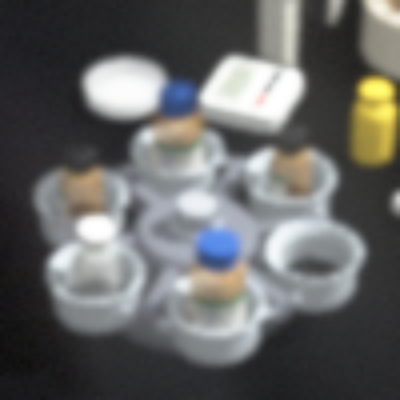

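Blue now stands straight in E, with its cap at (218,245). Black C's cap at (292,137) is under the tool, and bucket D at (315,250) is empty.

```bash
python3 -m inch '[0,0,-30,0,55,0,0,-60,0,55,0,0,-85,0,55,0,0,-101,0,55,0,0,-101,0,55,0,0,-101,0,20,0,0,-101,0,20,0,0,-101,0,20,0,0,-101,0,20,0,0,-101,0,20]' 20; python3 -m inch '[0,0,20,0,20,0,0,45,0,20,-4,18,50,0,20,-9,38,50,0,20,-14,60,50,0,20,-18,77,50,0,20,-18,77,50,0,20,-18,77,50,0,20]'
python3 - <<'E'
from h import *
b=read_camera("side")
t=robot.read_state()["tool_pos"]
cv2.imwrite("pics/c7.png",cv2.resize(b["image"][130:230,222:322],(400,400)));print(t)
print((P(b,t-[0,0,.029])-[222,130])*4,(P(b,[.456,-.0444,.054])-[222,130])*4)
E
```

```text
t: 9.83
tool_pos: [0.4741, -0.1204, 0.0596]
orientation: [0.643, 3.074, -0.0]
force: [1.1, 0.3, 2.0]
opening: 0.0264
gripper_force: 20.0
t: 10.5
tool_pos: [0.4556, -0.0431, 0.1092]
orientation: [0.641, 3.075, -0.0]
force: [-0.8, 0.3, -1.6]
opening: 0.0269
gripper_force: 20.0
[ 0.4557542  -0.04372203  0.1091642 ]
[315.35321223 213.95708202] [313.03121401 245.92620752]
```

View pics/c7.png

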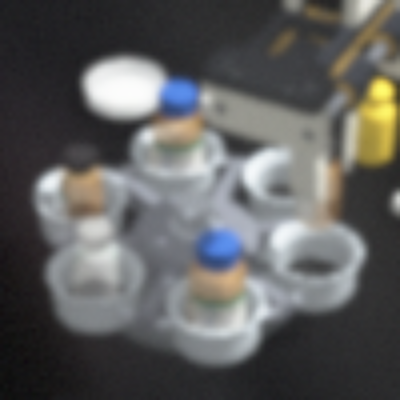

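The black vial is held above empty D: its edge is at (342,190), so its centre is near 317, against the bucket at 313. I lower and release it, then head for the spare.

```bash
python3 -m inch '[1,0,-15,0,20,1,0,-30,0,20,1,0,-40,0,20,1,0,-46,0,20,1,0,-49,0,20,1,0,-50,0,20,1,0,-50,0,55,1,0,-50,0,55,1,0,-50,0,55,1,0,-50,0,55]'; python3 -m inch '[0,0,30,0,55,0,0,70,0,55,0,0,100,0,55,10,38,105,0,55,20,76,105,0,55,30,114,105,0,55,40,152,105,0,55,50,190,105,0,55,60,228,105,0,55,70,266,105,0,55]'; python3 -m inch '[11,44,0,0,55,11,44,0,0,55,11,44,0,0,55]'
python3 - <<'E'
from h import *
b=read_camera("side")
M=np.zeros((400,800,3),np.uint8)
M[:,:400]=cv2.resize(b["image"][130:230,222:322],(400,400));M[:,400:]=cv2.resize(b["image"][220:320,206:306],(400,400))
cv2.imwrite("pics/c8.png",M)
t=robot.read_state()["tool_pos"];print(t,ray(b,(206+198/4,240+160/4),.07))
E
```

```text
t: 11.38
tool_pos: [0.4567, -0.0436, 0.059]
orientation: [0.644, 3.075, -0.0]
force: [-0.4, 0.3, -0.6]
opening: 0.0482
gripper_force: 0.0
t: 12.22
tool_pos: [0.5266, 0.2246, 0.1639]
orientation: [0.644, 3.075, 0.0]
force: [0.4, -0.8, 0.8]
opening: 0.0511
gripper_force: 0.0
t: 12.47
tool_pos: [0.5372, 0.2688, 0.1631]
orientation: [-0.638, -3.075, 0.001]
force: [0.2, -0.8, -0.3]
opening: 0.0511
gripper_force: 0.0
[0.53710756 0.2671281  0.16320927] [0.53867837 0.26603311 0.07      ]
```

View pics/c8.png

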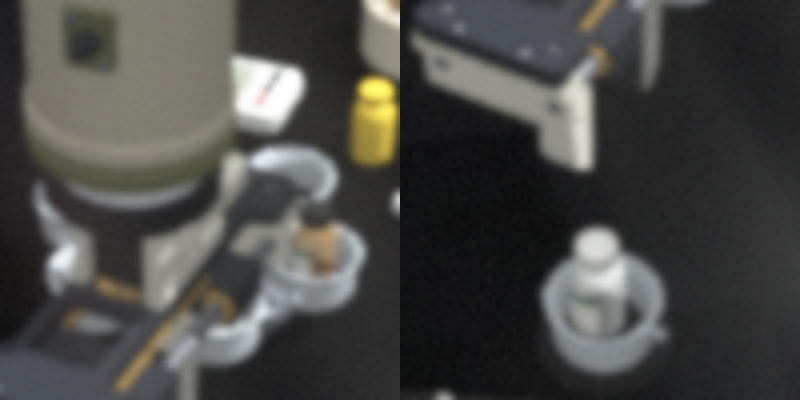

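Black stands in D at (320,245). The white vial stands in the spare bucket under the open fingers at (598,245).

```bash
python3 -m inch '[1,0,-40,0,55,1,0,-80,0,55,1,0,-105,0,55,1,0,-120,0,55,1,0,-120,0,55,1,0,-120,0,20,1,0,-120,0,20,1,0,-120,0,20,1,0,-120,0,20,1,0,-120,0,20]' 20; python3 -m inch '[0,0,30,0,20,0,0,65,0,20,0,0,100,0,20,-2,-10,120,0,20,-8,-48,120,0,20,-14,-86,120,0,20,-20,-124,120,0,20,-26,-162,120,0,20,-33,-200,120,0,20,-40,-238,120,0,20]';  python3 -m inch '[-6,-38,0,0,20,-12,-76,0,0,20,-18,-114,0,0,20,-24,-150,0,0,20,-24,-150,0,0,20,-24,-150,0,0,20]'
```

```text
t: 13.35
tool_pos: [0.5399, 0.2669, 0.0458]
orientation: [0.643, 3.072, 0.003]
force: [0.1, -0.3, 5.6]
opening: 0.0259
gripper_force: 20.0
t: 14.18
tool_pos: [0.4981, 0.027, 0.1645]
orientation: [0.643, 3.074, 0.0]
force: [0.5, -0.3, -1.2]
opening: 0.0264
gripper_force: 20.0
t: 14.68
tool_pos: [0.4743, -0.1233, 0.1644]
orientation: [0.65, 3.073, -0.0]
force: [-0.2, 0.5, -0.4]
opening: 0.0267
gripper_force: 20.0
```

Run:
```python
from h import *
b=read_camera("side")
M=np.zeros((400,800,3),np.uint8)
M[:,:400]=cv2.resize(b["image"][130:230,222:322],(400,400));M[:,400:]=cv2.resize(b["image"][220:320,206:306],(400,400))
cv2.imwrite("pics/c9.png",M)
t=robot.read_state()["tool_pos"];print(t,(P(b,t-[0,0,.032])-[222,130])*4)
```

```text
[ 0.47453048 -0.12188326  0.16426736] [292.74752067  72.3383895 ]
```

View pics/c9.png

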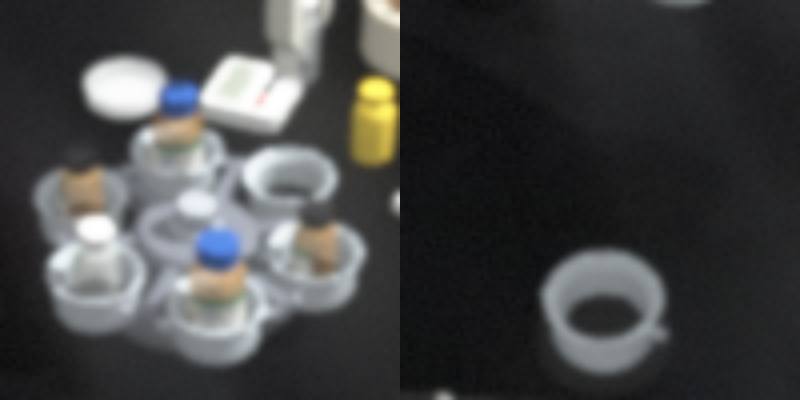

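```bash
python3 -m inch '[0,2,-30,0,20,0,2,-60,0,20,0,2,-80,0,20,0,2,-90,0,20,0,2,-90,0,20]'
```

```text
t: 15.15
tool_pos: [0.4728, -0.1174, 0.0713]
orientation: [-0.64, -3.071, -0.001]
force: [0.2, -0.4, -0.3]
opening: 0.0263
gripper_force: 20.0
```

The spare bucket is empty, five vials stand upright, and bucket C at (290,180) lies below the held white vial. I lower gently until it touches.

```bash
python3 -m inch '[0,-2,-4,0,20,0,-2,-8,0,20,0,-2,-10,0,20,0,-2,-11,0,20,0,-2,-12,0,20,0,-2,-12,0,20]'
```

```text
t: 15.65
tool_pos: [0.476, -0.122, 0.0638]
orientation: [0.643, 3.072, -0.0]
force: [-1.2, 0.8, 6.3]
opening: 0.0263
gripper_force: 20.0
```

Contact at 6 N with the tip at 64 mm, which is the expected height. I release and retreat.

```bash
python3 -m inch '[0,0,0,0,55,0,0,0,0,55,0,0,0,0,55,0,0,0,0,55,0,0,35,0,55,0,0,75,0,55,0,0,110,0,55,0,0,130,0,55,-20,40,140,0,55,-30,80,140,0,55]'; python3 -m inch '[0,40,0,0,55,0,80,0,0,55,0,120,0,0,55,0,160,0,0,55,0,200,0,0,55,0,240,0,0,55,0,280,0,0,55,0,300,0,0,55,0,300,0,0,55,0,300,0,0,55]'
python3 - <<'E'
from h import *
a=read_camera("top");b=read_camera("side")
M=np.zeros((400,800,3),np.uint8)
M[:,:400]=cv2.resize(b["image"][130:230,222:322],(400,400));M[:,400:]=cv2.resize(a["image"][150:250,222:322],(400,400))
cv2.imwrite("pics/c10.png",M)
E
```

```text
t: 16.48
tool_pos: [0.4462, -0.046, 0.2047]
orientation: [0.649, 3.07, -0.001]
force: [0.5, 0.7, -0.5]
opening: 0.0514
gripper_force: 0.0
t: 17.32
tool_pos: [0.4449, 0.2558, 0.2013]
orientation: [-0.64, -3.075, 0.001]
force: [-0.3, -0.5, -0.8]
opening: 0.0513
gripper_force: 0.0
```

View pics/c10.png

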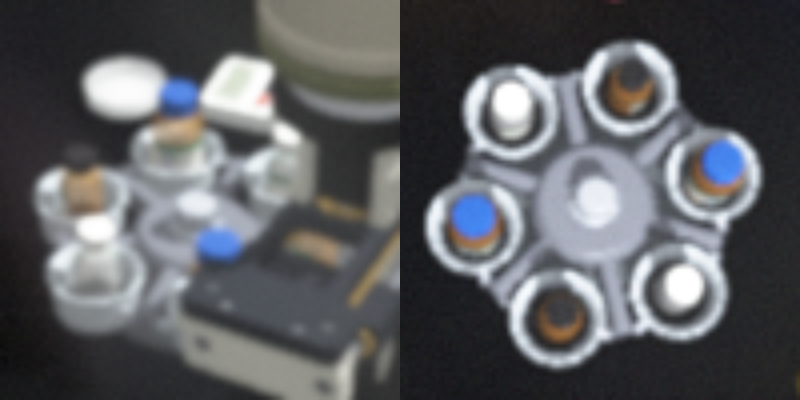

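The top view shows all six standing: black (632,75) facing black (560,315), blue (722,160) facing blue (475,217), white (513,100) facing white (684,287). I hand the job in.

```bash
python3 -c "
from plant import job;print(job.close_job())"
```

```text
the job is handed in; nothing more can be done
None
```

The job is handed in at about 17 s: in the last picture all six vials stand in the rotor with each facing its twin, the spare bucket was seen empty, and the timer and dish looked unmoved; the judge's verdict was not shown.

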